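# Roll a gauge's thumbwheel to close its jaw on a steel cup

### The arm

A 6-joint arm with a two-finger parallel gripper is mounted at the origin on a cart in front of the work surface, level with it; the furniture and walls round the work are solid. World frame = base frame: x ahead of the robot, y to its left, z up, the work surface at z = 0. Lengths are in m, angles in degrees, forces in N, time in s.
With the tool pointing down it reaches from about 0.3 to 0.875 m from the base axis. Payload 4.2 kg.
Tool frame: the origin (TCP) lies on the centre line of the jaws, within the pads' length; the fingertips stand 8 mm ahead of it and the grasp point (between the pads) lies 11 mm behind it; y points along the fingers, z is the direction in which the jaws open and shut, and the axes are right-handed (so a half turn about y gives the same grasp; the last joint's range is limited). The gripper opens to 85 mm and grips with 20 to 120 N. Pads are 22 mm wide; open, the fingers measure 114 mm over their backs; the gripper's body (76 mm by 85 mm) begins 54 mm behind the grasp point. The pads swing forward as they close: fully open they stand 13 mm farther back than shut.
Start: joints at [-72.594, 18.312, 89.639, -0, 72.044, -1.146], TCP at [0.183, -0.545, 0.239] pointing down, gripper open.
Joint ranges: [-177.97, 177.97], [-48.28, 115.42], [12.27, 149.76], [-77.06, 257.06], [2.81, 150.46], [-146.56, 146.56]. Speed limits (degrees/s): [147.25, 147.25, 180, 180, 180, 180].

### API

Orientations are given as [roll, pitch, yaw] about the fixed x, y, z axes, in that order (R = Rz(yaw) Ry(pitch) Rx(roll)).
In Python, from station import ctrl, effector, planner, capture, job gives the robot as it stands. The module is installed in compiled form; this text tells all that it offers. Calls block until the motion is done:
- ctrl.goto(position, orientation): joint-space move of the TCP to a pose.
- ctrl.move_straight(position, feed=0.15, orientation=None, max_force=None): straight line of the TCP; orientation=None keeps the orientation; feed is the mean speed in m/s. With max_force (N) it stops when the force on the tool has changed by that much, and returns True; else False.
- ctrl.movej(angles): joint-space move.
- effector.gripper_open() and effector.grasp(newtons=None): open the fingers fully, or close them until they stop; newtons is the grip in N (None keeps the last).
- ctrl.hold(seconds).
- planner.ik(position, orientation): joint angles nearest the present ones, or None.
- ctrl.state(): the state.
- capture(name): name is "scene" or "top" or "wrist"; returns a dict with "pixels" (400x640x3 uint8, red, green, blue), "K" (3x3 intrinsics, pixels), "dist_coeffs" ([k1, k2, p1, p2, k3] as OpenCV has them; the pictures are not rectified), "rvec" (rotation vector, rad) and "tvec" (3), from world to camera coordinates, as OpenCV has them. Camera axes: x right, y down, z forward; pixel columns grow to the right and rows downward; lengths in m; the calibration is good to about 2 mm. A picture is of the moment at which its call begins. There is no depth.
A pose or a line that the arm cannot do raises ctrl.PlanningError and nothing moves.
- job.close_job(): hands the job in, once; it reports no verdict.
The state is a dict: "time_s": time; "joint_positions": joint angles; "joint_velocities": joint speeds; "joint_efforts": joint torques, N m; "eef_pos": TCP position; "eef_rot": TCP orientation; "ft_force": force on the tool from outside, world axes, zero at the start; "torque": the same for the moment, N m; "width": finger opening in m.
Only numpy, scipy, OpenCV 4.12 (cv2) and the standard library are available. Lean on these libraries where they do the work, as an engineer would, in place of code of your own. Each camera call takes 0.05 s, during which the arm holds its last target.

### The job

Two identical bench gauges stand on the workbench, one with a steel cup in its throat, the other with a flanged bushing. On the gauge that holds the cup, press a fingertip on the rim of the thumbwheel that shows in the top of its housing and roll it towards the anvil until the sliding jaw has pushed the cup home and the cup sits snugly between jaw and anvil. Move the jaw by the wheel only: do not touch the jaw or the cup, and leave the other gauge alone.

Things in the scene. Friction and masses are not known exactly. Their poses are not given: they have to be found in the camera images.
- thumbwheel (a point): Top of the resting wheel (65 mm above bench) of the gauge with the cup; x level, towards anvil; z up. Dark ribbed steel, 50 mm dia, 13 wide, axle along y; 9 mm of rim stands out of the housing slot. The gauge's sprung feet give 5 mm down, 3 N to 8 N. Pressed 3-4 mm and dragged along +x, rolls by friction, stays where left. One stroke: x -10 to +10 mm; lift, repeat. When cup is tight, finger slips.
- cup_gauge_jaw: Sliding jaw of that gauge, a steel plate 12 x 46 x 24 mm. Origin on its face towards the cup, mid-width, 16 mm above the bench; axes as the thumbwheel's. It starts 60 to 72 mm from the thumbwheel along x and stands at 96 mm when the cup is tight against the anvil (anvil face at 134 mm). 1 mm of wheel rim drives it 1.25 mm along +x.
- steel_cup: Loose plain steel cup, 38 mm diameter, 26 mm high, upright on the gauge's bed (16 mm above the bench) between jaw and anvil, 2 to 10 mm short of the anvil. Origin at the centre of its underside, z up.
- other_gauge: Second, identical gauge, with a 28 mm flanged bushing; leave alone. Both stay put on sprung feet, side by side: bed 200 x 64 x 8 mm, grey housing 94 x 54 mm with its flat top 56 mm above the bench, anvil and jaw tops 42 mm. Origin on the bench under its wheel's axle; x runs from wheel to anvil, within 10 degrees of straight away from the robot; z up.
Not all that is in view belongs to the job. Leave any purple or red look-alike of the steel_cup alone.

How it is judged:
By the outcome, as a careful person would: the job done as asked, in the order asked, and still so for the second after the job is handed in, with the robot touching nothing.
It also fails if it takes over 32 s, if anything falls off the work surface, if the arm or the gripper's body presses on something with over 40 N, if the wrist force passes 120 N, or if a joint passes its speed limit or range.

## Working session

There is one attempt and no reset: what is moved stays moved. The work goes in short steps, each a Python script; the robot and the scene stay as the last script left them, time stands still between calls to the robot, and variables do not carry over. Pictures are saved under pics/ and viewed, and the job is handed in when it is done.

```bash
mkdir -p pics; python3 - <<'E'
from station import ctrl,capture
import cv2,pickle
for n in("scene","top","wrist"):
    c=capture(n);cv2.imwrite(f"pics/{n}0.png",c["pixels"][:,:,::-1]);pickle.dump(c,open(f"{n}0.pkl","wb"));print(n,c["K"].tolist() if hasattr(c["K"],'tolist') else c["K"],c["dist_coeffs"],c["rvec"],c["tvec"])
s=ctrl.state();print(s)
E
```

```text
scene [[515.9739841489528, 0.0, 325.34985561388856], [0.0, 515.9739841489528, 203.54518236290363], [0.0, 0.0, 1.0]] [-0.08113993  0.          0.          0.          0.        ] [ 1.94403917 -0.77118326  0.43110913] [-0.46166703  0.31458529  0.45058044]
top [[403.1059576075407, 0.0, 311.75246949733264], [0.0, 403.1059576075407, 192.34864717706833], [0.0, 0.0, 1.0]] [-0.08572505  0.          0.          0.          0.        ] [ 2.13768264 -2.16917491  0.12850121] [0.07462091 0.69289057 0.85456763]
wrist [[348.417630857313, 0.0, 320.34870653169367], [0.0, 348.417630857313, 201.06472364085442], [0.0, 0.0, 1.0]] [-0.04771708  0.          0.          0.          0.        ] [-2.32301741  1.67069561  0.27775579] [-0.57513965 -0.04137664  0.37990477]
{'time_s': 0.15, 'joint_positions': array([-7.25926991e+01,  1.83426882e+01,  8.96884423e+01, -1.33061130e-04,
        7.20428392e+01, -1.14545014e+00]), 'joint_velocities': array([-0.09870286, -0.1272595 , -0.2475894 , -0.03165486,  0.09632936,
        0.03400995]), 'joint_efforts': array([ 5.68187115e-04, -4.15839493e+01, -2.34345174e+01,  9.50818117e-05,
        5.93086050e-03, -3.94298951e-06]), 'eef_pos': array([ 0.1828591 , -0.54480526,  0.23869372]), 'eef_rot': array([-9.00739575e+01,  1.35219452e-03, -1.61447209e+02]), 'ft_force': array([-0.18443386, -0.44718189,  0.11864694]), 'torque': array([-0.03268113, -0.02719133, -0.03097163]), 'width': 0.08521969071776753}
```

View pics/scene0.png

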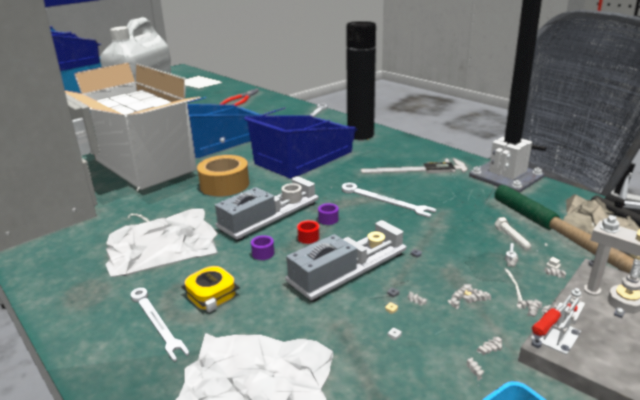

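View pics/top0.png

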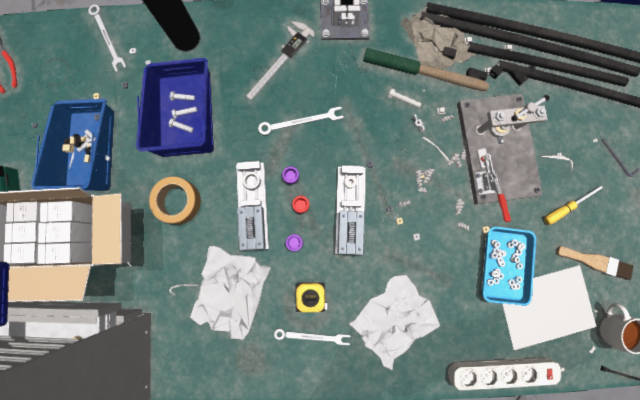

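The scene view shows two gauges. The left one (top view about (252,205)) seems to hold a grey cup, and the right one (350,210) a yellowish bushing. I'll zoom in to confirm.

```bash
python3 - <<'E'
import cv2,numpy as np
t=cv2.imread("pics/top0.png");a=cv2.resize(t[155:260,225:280],None,fx=5.5,fy=5.5,interpolation=cv2.INTER_CUBIC);b=cv2.resize(t[155:260,325:380],None,fx=5.5,fy=5.5,interpolation=cv2.INTER_CUBIC)
cv2.imwrite("pics/z1.png",np.hstack([a,b]))
s=cv2.imread("pics/scene0.png");cv2.imwrite("pics/z2.png",cv2.resize(s[170:300,210:410],None,fx=4,fy=4,interpolation=cv2.INTER_CUBIC))
E
```

```text
(no output)
```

View pics/z1.png

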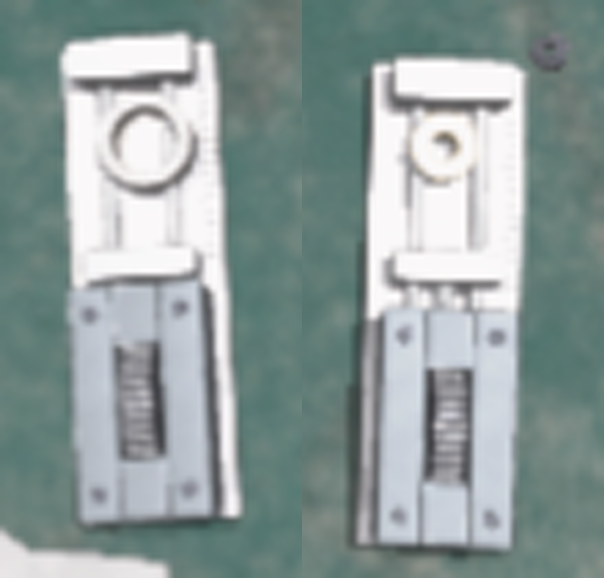

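View pics/z2.png

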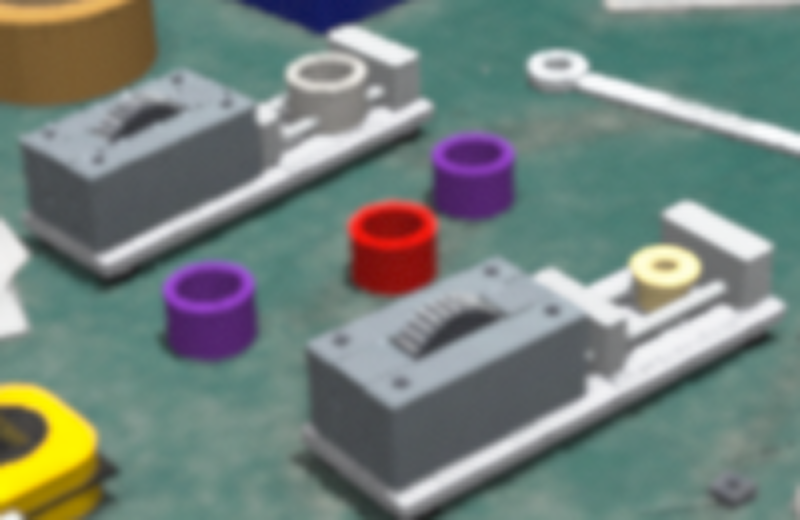

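The left gauge holds the cup: a 38 mm grey ring at top pixel ~(251,182), with a purple and a red look-alike beside it. Next I measure the housing top at z=56 mm, plus the jaw, anvil and cup tops at 42 mm.

```bash
cat > h.py <<'E'
import numpy as np,cv2
def cast(c,uv,z):
    uv=np.asarray(uv,float).reshape(-1,1,2)
    n=cv2.undistortPoints(uv,np.array(c["K"]),np.array(c["dist_coeffs"])).reshape(-1,2)
    R=cv2.Rodrigues(np.array(c["rvec"]))[0];t=np.array(c["tvec"]).ravel()
    d=np.c_[n,np.ones(len(n))]@R; o=-R.T@t
    return o+d*((z-o[2])/d[:,2])[:,None]
def proj(c,p): return cv2.projectPoints(np.asarray(p,float).reshape(-1,1,3),np.array(c["rvec"]),np.array(c["tvec"]),np.array(c["K"]),np.array(c["dist_coeffs"]))[0].reshape(-1,2)
E
python3 - <<'E'
import pickle,cv2,numpy as np
from h import *
c=pickle.load(open("top0.pkl","rb"));im=c["pixels"].astype(int)
for x0,x1 in((225,280),(325,380)):
    r=im[155:260,x0:x1]; R,G,B=r[...,0],r[...,1],r[...,2]
    m=((B-R>8)&(B-G>-2)&(B>120)).astype(np.uint8)
    m=cv2.morphologyEx(m,cv2.MORPH_CLOSE,np.ones((3,3)))
    cs=cv2.findContours(m,cv2.RETR_EXTERNAL,cv2.CHAIN_APPROX_NONE)[0];k=max(cs,key=cv2.contourArea).reshape(-1,2)+[x0,155]
    w=cast(c,k,.056)[:,:2]*1000
    rc=cv2.minAreaRect(w.astype(np.float32));print("housing",rc,cv2.boxPoints(rc).round(1).tolist(),cv2.contourArea(k))
    # dark wheel window
    print(proj(c,[[rc[0][0]/1e3,rc[0][1]/1e3,.065]]))
print("tops",cast(c,[[227+9.5,162],[225+193/5.5,155+58/5.5],[225+147/5.5,155+148/5.5],[225+80/5.5,155+250/5.5],[225+200/5.5,155+250/5.5]],.042).round(4))
print("wheel",cast(c,[[225+139/5.5,155+400/5.5]],.062))
R=cv2.Rodrigues(np.array(c["rvec"]))[0];print("cam",-R.T@np.array(c["tvec"]))
E
```

```text
housing ((617.1145629882812, 200.29483032226562), (93.43708038330078, 54.916324615478516), 2.976980209350586) [[569.0, 225.3000030517578], [571.9000244140625, 170.39999389648438], [665.2000122070312, 175.3000030517578], [662.2999877929688, 230.10000610351562]] 1005.5
[[249.32977994 227.32312256]]
housing ((603.4327392578125, -20.64706802368164), (54.53892135620117, 93.06938934326172), 88.343994140625) [[556.0999755859375, -46.599998474121094], [649.2000122070312, -49.20000076293945], [650.7000122070312, 5.300000190734863], [557.7000122070312, 8.0]] 1008.5
[[351.84623176 232.2498171 ]]
tops [[0.766  0.234  0.042 ]
 [0.7569 0.1803 0.042 ]
 [0.7198 0.1991 0.042 ]
 [0.6783 0.2263 0.042 ]
 [0.6776 0.1772 0.042 ]]
wheel [[0.61633849 0.19872311 0.062     ]]
cam [0.58127915 0.05950997 0.93516019]
```

Housing-top centre is (617, 200) mm with a 3° yaw and measures 93.4 x 54.9 mm, against the stated 94 x 54. The wheel slot gives (616, 199), so the two agree. The jaw is ~61 mm from the wheel, inside the stated 60–72. I'll close the fingers, hover above the wheel and check with the wrist camera.

```bash
python3 - <<'E'
from station import ctrl,effector,planner,capture
import numpy as np,cv2,pickle
from h import *
o=None
for yaw in(3,-177,183):
    q=planner.ik([.607,.1995,.16],[-90,0,yaw]);print(yaw,q)
    if q is not None and o is None:o=yaw
qs={y:planner.ik([.607,.1995,.16],[-90,0,y]) for y in(3,-177)}
j=np.array(ctrl.state()["joint_positions"])
o=min((y for y in qs if qs[y] is not None),key=lambda y:np.abs(np.array(qs[y])-j).max());print("use",o)
effector.grasp(40);ctrl.goto([.607,.1995,.16],[-90,0,o])
s=ctrl.state();print(s["time_s"],s["eef_pos"],s["eef_rot"],s["ft_force"],s["width"])
for n in("wrist","top"):
    c=capture(n);cv2.imwrite(f"pics/{n}1.png",c["pixels"][:,:,::-1]);pickle.dump(c,open(f"{n}1.pkl","wb"))
E
```

```text
3 [ 17.16262281  27.16507014  87.43797386   0.          65.396956
 -75.83737719]
-177 [ 1.71626228e+01  2.71650701e+01  8.74379739e+01 -2.54444375e-14
  6.53969560e+01  1.04162623e+02]
183 [ 1.71626228e+01  2.71650701e+01  8.74379739e+01 -2.54444375e-14
  6.53969560e+01  1.04162623e+02]
use 3
3.9333 [0.60726565 0.19865712 0.16012248] [-9.00105807e+01 -1.17483248e-02  2.93070294e+00] [0.25853752 0.08544628 0.42750585] 9.774226533504194e-05
```

View pics/wrist1.png

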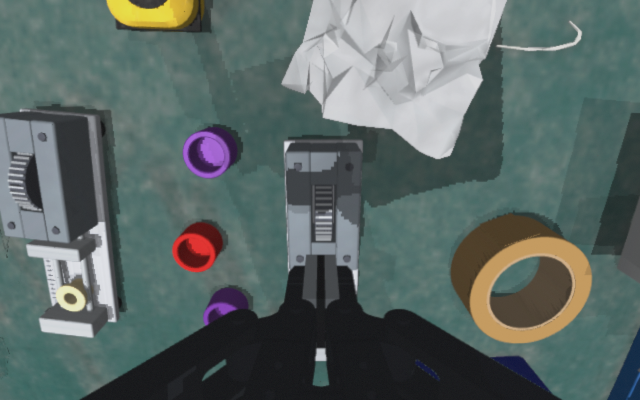

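View pics/top1.png

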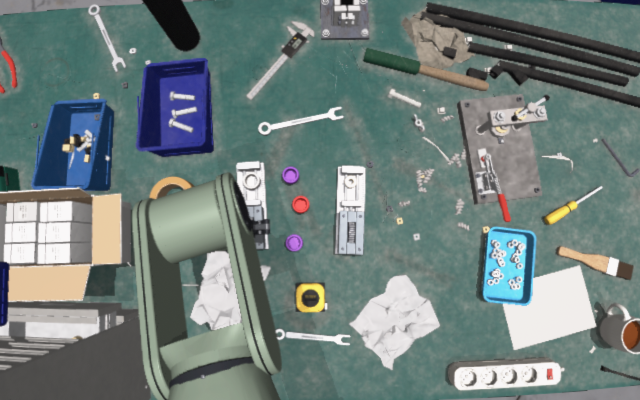

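The wrist view shows the housing at x 287–362 and rows 140–268, with the wheel slot centred at ~(323,212). The top view still sees the jaw, cup and anvil at ~(251,175). I'll use the wrist view as a second measurement.

```bash
python3 - <<'E'
import pickle
from h import *
c=pickle.load(open("wrist1.pkl","rb"))
print(cast(c,[[323.5,212]],.060).round(4),cast(c,[[287,152],[362,152],[359,268]],.056).round(4))
print(proj(c,[[.617,.2,.065],[.570,.2,.056],[.664,.2,.056]]))
z=cv2.resize(c["pixels"][130:290,270:380,::-1],None,fx=3.6,fy=3.6,interpolation=cv2.INTER_CUBIC);cv2.imwrite("pics/z3.png",z)
E
```

```text
[[0.6128 0.2006 0.06  ]] [[0.5714 0.1731 0.056 ]
 [0.5687 0.2248 0.056 ]
 [0.6592 0.2307 0.056 ]]
[[322.43635553 220.04893795]
 [325.99302377 151.99169296]
 [319.18227457 271.68701961]]
```

View pics/z3.png

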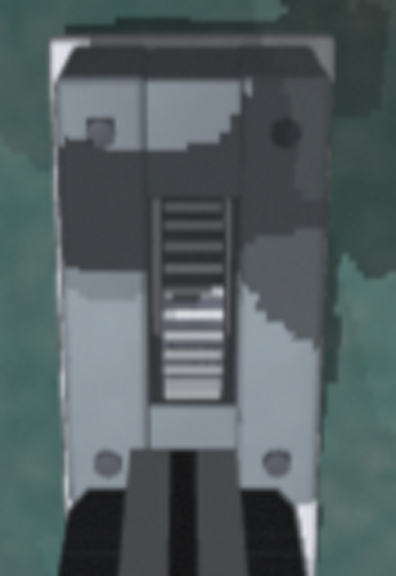

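```bash
cat >> h.py <<'E'
W=np.array([.616,.200]);Y=3.0;U=np.array([np.cos(np.radians(Y)),np.sin(np.radians(Y))])
def P(x,z): return [*(W+U*x),z]
E
python3 - <<'E'
from station import ctrl,capture
from h import *
import pickle
ctrl.move_straight(P(-.009,.085),feed=.12,orientation=[-90,0,3])
print(ctrl.state()["ft_force"])
print(ctrl.move_straight(P(-.009,.063),feed=.012,max_force=2.))
s=ctrl.state();print(s["time_s"],s["eef_pos"],s["ft_force"])
c=capture("top");cv2.imwrite("pics/top2.png",c["pixels"][:,:,::-1]);pickle.dump(c,open("top2.pkl","wb"))
E
```

```text
[-0.03069683  0.22342745 -0.02268117]
True
5.8833 [0.60698215 0.19953747 0.07231328] [ 0.71825642 -0.98198782  4.05696985]
```

Contact came at TCP z=72.3 mm, where 73 was expected. Now I press to 3.5 mm and make the first stroke.

```bash
python3 - <<'E'
from station import ctrl,capture
from h import *
import pickle
ctrl.move_straight(P(-.009,.0693),feed=.02)
s=ctrl.state();print(s["time_s"],s["eef_pos"],s["ft_force"])
for x in(-.003,.003,.009):
    ctrl.move_straight(P(x,.0693),feed=.03);s=ctrl.state();print(s["time_s"],s["eef_pos"],s["ft_force"])
ctrl.move_straight(P(.009,.080),feed=.08)
c=capture("top");cv2.imwrite("pics/top3.png",c["pixels"][:,:,::-1]);pickle.dump(c,open("top3.pkl","wb"))
print(ctrl.state()["time_s"])
t=[cv2.resize(pickle.load(open(f"top{i}.pkl","rb"))["pixels"][155:225,225:280,::-1],None,fx=6,fy=6,interpolation=cv2.INTER_CUBIC) for i in(2,3)]
cv2.imwrite("pics/z4.png",np.hstack(t))
E
```

```text
6.2167 [0.60729507 0.1995737  0.06982626] [-0.6339202  -0.04361545  5.30665838]
6.5667 [0.61368908 0.19986838 0.06995575] [ 0.91686945 -0.44948444  5.53387477]
6.9167 [0.61970053 0.20018856 0.06997014] [-0.03330949 -0.6739507   6.05666095]
7.2667 [0.62579191 0.20054916 0.06999816] [ 1.0562452  -0.09322172  6.2064327 ]
7.6
```

View pics/z4.png

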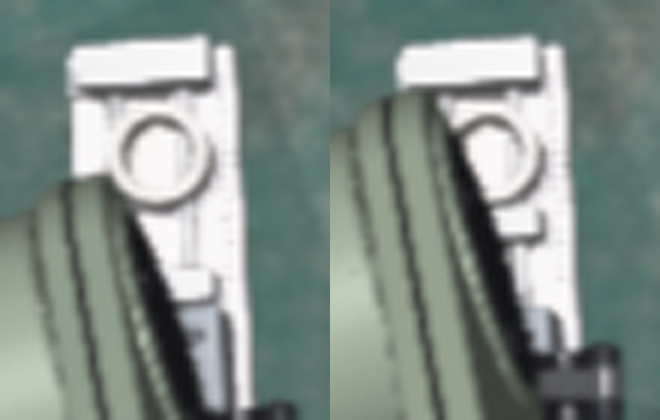

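The jaw moved about 21 mm in the picture, from row 268 to row 210 in the zoom, as predicted (18 mm × 1.25). Next is the second stroke, then a third to seat the cup until the finger slips.

```bash
python3 - <<'E'
from station import ctrl,capture
from h import *
import pickle
for k in(4,5):
    ctrl.move_straight(P(-.009,.080),feed=.08);ctrl.move_straight(P(-.009,.0693),feed=.03)
    for x in(-.003,.003,.009):
        ctrl.move_straight(P(x,.0690),feed=.03);s=ctrl.state();print(s["time_s"],s["eef_pos"],s["ft_force"])
    ctrl.move_straight(P(.009,.080),feed=.08)
    c=capture("top");pickle.dump(c,open(f"top{k}.pkl","wb"))
ctrl.move_straight(P(-.04,.16),feed=.15)
c=capture("scene");pickle.dump(c,open("scene5.pkl","wb"))
print(ctrl.state()["time_s"])
t=[cv2.resize(pickle.load(open(f"top{i}.pkl","rb"))["pixels"][155:225,225:280,::-1],None,fx=6,fy=6,interpolation=cv2.INTER_CUBIC) for i in(4,5)]
cv2.imwrite("pics/z5.png",np.hstack(t))
cv2.imwrite("pics/z6.png",cv2.resize(c["pixels"][165:245,205:335,::-1],None,fx=6,fy=6,interpolation=cv2.INTER_CUBIC))
E
```

```text
8.8333 [0.61358275 0.20000386 0.06970279] [-1.08213013 -0.57556547  5.69975564]
9.1833 [0.61844657 0.20019269 0.06933162] [-3.11260925  0.22679617  6.80112065]
9.5333 [0.62410617 0.20038106 0.06924146] [-2.51832263 -0.05108205  6.17929062]
11.1 [0.61225535 0.19980348 0.06931474] [-3.48087486  0.13383932  6.53509213]
11.45 [0.6180278  0.20006507 0.06925521] [-3.28533182  0.14967792  7.06673419]
11.8 [0.62412021 0.20039561 0.06927007] [-3.34440619  0.75416569  5.9491013 ]
12.9583
```

View pics/z5.png

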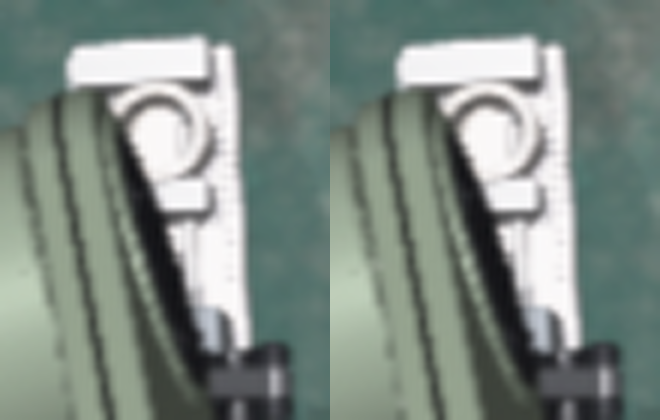

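View pics/z6.png

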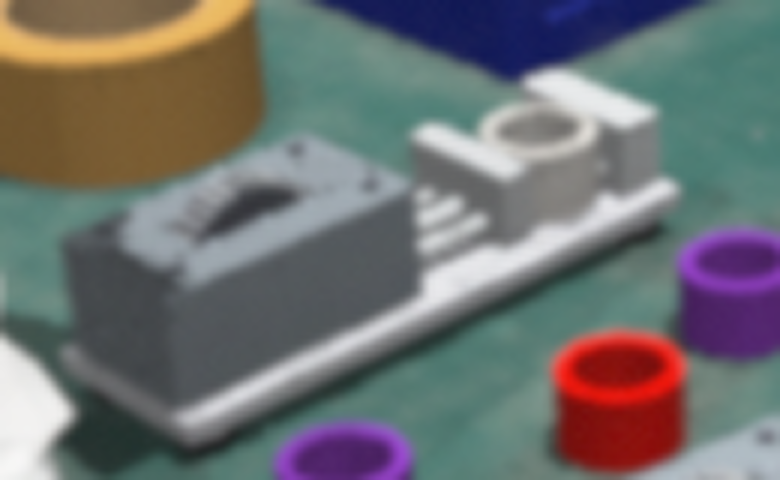

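The jaw is against the cup and the cup against the anvil. The picture did not change between strokes two and three, and the third stroke slipped at a steady ~3.4 N drag. I'll check the jaw distance once more and then hand in.

```bash
python3 - <<'E'
from station import ctrl,capture,job
from h import *
import pickle
c=pickle.load(open("top5.pkl","rb"))
p=cast(c,[[225+(530-330)/6,155+181/6],[225+(500-330)/6,155+84/6]],.042);print(((p[:,:2]-W)@U*1e3).round(1))
s=ctrl.state();print(s["eef_pos"],s["ft_force"])
job.close_job()
E
```

```text
[ 95.2 132.8]
[0.57589255 0.19774466 0.15892871] [-0.71779776  0.58850838 -0.30063371]
the job is handed in; nothing more can be done
```

The cup on the left gauge is pushed home and sits tight between jaw and anvil. I moved the jaw only with the wheel and handed the job in at about 13 s of the 32 s allowed.

I pressed the closed fingertips about 3.5 mm onto the wheel and made three strokes towards the anvil, each at about 5.3–7 N of downward force. I then lifted clear.

- **Jaw position:** in the last top picture the jaw face is about 95 mm from the wheel (96 mm expected when tight).
- **Anvil side:** the anvil face reads about 133 mm (134 mm stated).
- **Tightness:** the third stroke slipped at a steady 3.4 N or so of drag, and the picture did not change between strokes two and three.
- **Nothing else touched:** the arm stayed away from the other gauge and the purple and red look-alikes.

No check failed. The wrist camera put the wheel about 3 mm nearer the robot than the top camera did. I worked to the top camera's figure, and the contact height and the first stroke's jaw travel both came out as expected.

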